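# Fix a brake pad on the magnetic block and switch it to medium hold

## Robot

A 6-joint arm with a two-finger parallel gripper is mounted at the origin on a cart in front of the work surface, level with it; the furniture and walls round the work are solid. World frame = base frame: x ahead of the robot, y to its left, z up, the work surface at z = 0. Lengths are in m, angles in rad, forces in N, time in s.
With the tool pointing down it reaches from about 0.35 to 0.975 m from the base axis. Payload 17.4 kg.
Tool frame: the origin (TCP) lies midway between the tips of the shut fingers; the grasp point (between the pads) lies 19 mm behind it (ctrl.grip_depth is the distance from the TCP to the grasp point, in m); z points along the fingers, y is the line along which they close (so a half turn about z gives the same grasp; the last joint's range is limited). The gripper opens to 85 mm and grips with 20 to 120 N. Pads are 22 mm wide; open, the fingers measure 114 mm over their backs; the gripper's body (76 mm by 85 mm) begins 54 mm behind the grasp point. The pads swing forward as they close: fully open they stand 13 mm farther back than shut.
Start: joints at [-1.365, 0.116, 1.442, -0, 1.584, -0.038], TCP at [0.163, -0.655, 0.231] pointing down, gripper open.
Joint ranges: [-2.83, 2.83], [-0.83, 2.19], [0.07, 2.5], [-1.14, 4.28], [0.01, 3], [-2.97, 2.97]. Speed limits (rad/s): [1.89, 1.89, 2.22, 3.14, 3.14, 3.14].

## Interface

Orientations are given as a 3x3 rotation matrix whose columns are the frame's x, y, z axes.
In Python, from cell import ctrl, imaging, workorder gives the robot as it stands.
- The arm moves only by the tool step_arm, never from a script. Its arguments are lists of equal length, an entry for each row: "delta_pos": the shift along the tool's x, y, z as a fraction of full scale, a list of three; "turn": the turn about the tool's z as a fraction of full scale; "fingers": the opening, from -1 (shut) to 1 (fully open). A call has 1 to 20 rows; each row shifts and turns the commanded pose from where the row before left it, along the tool's axes as they then stand; what a row does not reach is not made up. Full scale, the value 1, is 0.025 m for a shift and 45 degrees for a turn. A row lasts 1/10 s, in which the tool goes at most 50 mm and 8.59 degrees, less where a joint would pass 70% of its speed; a pose out of reach is approached as far as the arm can. A call with a number of a shift or a turn outside -1 to 1 is refused whole. A call with a gripper value outside its range is refused whole. The fingers move at their own pace and stop on an object; "force" is the grip in N (left out, the last holds). Time passes only in rows, so rows that do not move let the fingers close. It gives the time, the measured TCP pose, the force, the opening and the grip force at its end, in the units of the state.
- ctrl.get_obs(): the state, without advancing time (a new reading comes with each control period).
- imaging.camera(name): name is "scene" or "side" or "wrist"; returns a dict with "pixels" (384x512x3 uint8, blue, green, red), "z_map" (384x512 float32, m along the optical axis (not along the pixel's ray), 0 where there is no reading), "fov_y" (degrees; the focal length in pixels is half the picture's height over the tangent of half this angle, whatever the lens; pixels are square), "cx", "cy" (the principal point, pixels), "distortion" ([k1, k2, p1, p2, k3] as OpenCV has them; the pictures are not rectified), "position" and "rotation" of the camera in the world; the wrist camera has in their place "tool_from_camera" (4x4, takes a point from camera to tool coordinates, whose origin is the TCP and whose axes are the flange's). Camera axes: x right, y down, z forward; pixel columns grow to the right and rows downward; lengths in m; the calibration is good to about 2 mm. A picture is of the moment at which its call begins: read the wrist's pose just before it.
- workorder.finish_job(): hands the job in; it is judged then, once.
Trained networks look in the newest picture that a camera, given by its name, has taken for a name from the list of things; names that differ only in an ending like _2 or _b are one class to them, and where a whole thing is asked for, a point or a joint stands for the part that bears it (a point fixed in the world has none). Each returns a list of dicts, best first, with "confidence" (0 to 1); they miss things now and then, are a little off and sometimes report something else, mostly with a low value. They report only what shows in the picture. A call takes as long as a camera call. They do not tell look-alikes from the thing itself.
- imaging.boxes_of(camera, label): "rect" ([left, top, right, bottom] in pixels, round what is visible of it).
- imaging.cut_out(camera, label): "mask" (384x512 bool, what is visible of it) and "rect" ([left, top, right, bottom] in pixels, round what is visible of it).
The state is a dict: "time": time; "joints": joint angles; "qvel": joint speeds; "joint_torque": joint torques, N m; "ee_pos": TCP position; "tool_rot": TCP orientation; "ft_force": force on the tool from outside, world axes, zero at the start; "moment": the same for the moment, N m; "finger_gap": finger opening in m; "finger_force": force on a finger pad.
Only numpy, scipy, OpenCV 4.12 (cv2) and the standard library are available. Lean on these libraries where they do the work, as an engineer would, in place of code of your own. Each camera call takes 0.05 s, during which the arm holds its last target. There are 200 camera calls.

## Task

Set the brake pad up on the magnetic block for rubbing down: with the magnet still off, lay it on the steel face, friction side up, push it home so that a long edge touches both rear dowels and its end touches the single end dowel, and let go of it. Then push the red selector knob in, turn it clockwise to the two-dot mark and let it spring back up, locked there, with the pad still home against the dowels.

Things in the scene. Friction and masses are not known exactly. Their poses are not given: they have to be found in the camera images.
- chuck: Magnetic work-holding block, bolted down. Origin: centre of its underside, on the bench; z up, y along it, +x its rear. Foot 128 x 260 mm. Left part (y -26 to +122 mm, x +-55): bare steel face with brass stripes, 48 mm above the bench. Right part (y -130 to -28): green switch head, 58 mm high, red knob on top. No magnetic pull acts on pad or robot.
- pad_seat (a point): Point on the steel face (48 mm above the bench, block x 0, y +50 mm) where pad_mid lies when the pad is home against all three dowels. Axes as the block's: +x toward the two rear dowels, -y toward the end dowel.
- end_dowel (a point): Top centre of the end dowel (block x 0, y -15 mm, beside the green head): steel pin, 10 mm diameter, standing 10 mm above the face. Two like it, the rear dowels, stand at block x +30, y +16 and +84 mm; the long edge goes against those.
- brake_pad: Loose dark disc-brake pad, 0.23 to 0.46 kg, friction side up. Steel backing 50 x 120 mm, 6 mm thick, straight parallel long edges (84 mm), rounded corners; on it the friction block, 43 x 103 mm, its top 17 mm above the underside: grip across its 43 mm, with the tips over the backing. Its own axes are 9.8 degrees askew to the pad: use pad_mid.
- pad_mid (a point): Centre of the pad's underside; y runs along the pad's long (120 mm) side, x across it, z up. The pad is as good as symmetric: either end may go to the end dowel.
- selector_grip (a point): On the knob's vertical axis, half way up its red bar grip, 88 mm above the bench with the knob up; moves with the knob. The bar (48 mm long, 14 wide) lies along this x axis, white pointer line at +x. It rises 25 mm above the top of the black skirt (50 mm diameter, top 13 mm below this point); fingertips that grip the bar can stand on the skirt and push it.
- selector_dial (a point): Centre of the dial on the green head, 58 mm above the bench (block x 0, y -79 mm), axes as the block's. Marks clockwise from above: open ring = OFF, one dot, two dots, three red dots. The pointer stands at +52.5 (OFF), +17.5, -17.5 (two dots), -52.5 degrees from the block's +x, counterclockwise positive.
- selector (a joint): Turn of the knob, rad, clockwise from above: OFF 0, one dot 0.61, two dots 1.22, three dots 1.83 (stop). Up, a lug locks it at each mark with about 0.04 rad of play; it turns only while pushed in, then easily. Let go near a mark it rises and centres itself; half way between marks it may stay down.
- selector_press (a joint): How far the knob is pushed in, m: 0 up (locked), 0.009 fully in. Free to turn beyond about 0.007. Spring: 4.2 N at first, 10.5 N fully in.
Not all that is in view belongs to the job. What is shaped like the brake_pad but purple or yellow is not meant.

How it is judged:
By the outcome, as a careful person would: the job done as asked, in the order asked, and still so for the second after the job is handed in, with the robot touching nothing.
It also fails if it takes over 48 s, if anything falls off the work surface, if the arm or the gripper's body presses on something with over 40 N, if the wrist force passes 120 N, or if a joint passes its speed limit or range.

## Working session

There is one attempt and no reset: what is moved stays moved. The work goes in short steps, Python scripts to look and compute and a tool call to move; the robot and the scene stay as the last step left them, time stands still between calls to the robot, and variables do not carry over. Pictures are saved under pics/ and viewed, at most 10 in all, crops included, and the job is handed in when it is done.

Besides the shell and the picture viewer there is one more tool, called after "Call:" as name(argument=value, ...) on one line, values as JSON. step_arm: Moves the arm, as the interface text tells. Its arguments: {"type":"object","properties":{"delta_pos":{"type":"array"},"turn":{"type":"array"},"fingers":{"type":"array"},"force":{"type":"number"}},"required":["delta_pos","turn","fingers"]}

```bash
mkdir -p pics; ls; cat > h.py <<'E'
import numpy as np, cv2
from cell import ctrl, imaging, workorder
def shot(name):
    o=ctrl.get_obs(); d=imaging.camera(name)
    if 'tool_from_camera' in d:
        T=np.eye(4);T[:3,:3]=o['tool_rot'];T[:3,3]=o['ee_pos'];M=T@np.array(d['tool_from_camera'])
    else:
        M=np.eye(4);M[:3,:3]=d['rotation'];M[:3,3]=d['position']
    f=192/np.tan(np.radians(d['fov_y'])/2)
    d['K']=np.array([[f,0,d['cx']],[0,f,d['cy']],[0,0,1]]);d['M']=M;d['D']=np.array(d['distortion'],float)
    return d
def cloud(d):
    v,u=np.mgrid[0:384,0:512]
    p=cv2.undistortPoints(np.stack([u.ravel(),v.ravel()],1).astype(np.float64)[:,None],d['K'],d['D'])[:,0]
    z=d['z_map'].ravel()
    P=np.c_[p*z[:,None],z]@d['M'][:3,:3].T+d['M'][:3,3]
    P[z==0]=np.nan
    return P.reshape(384,512,3)
E
python3 - <<'E'
from h import *
ims=[]
for n in ['scene','side']:
    d=shot(n);C=cloud(d);im=d['pixels'].copy()
    print(n,d['M'][:3,3].round(3),d['K'][0,0])
    for l in ['brake_pad','chuck','selector']:
        for r in imaging.cut_out(n,l)[:4]:
            P=C[r['mask']];P=P[~np.isnan(P[:,0])]
            print(l,round(r['confidence'],2),np.round(r['rect']),np.median(P,0).round(3),np.percentile(P,[2,98],axis=0).round(3).tolist(), d['pixels'][r['mask']].mean(0).round())
    ims.append(im)
cv2.imwrite('pics/a.png',ims[0]);cv2.imwrite('pics/b.png',ims[1])
print(ctrl.get_obs())
E
```

```text
pics
scene [-0.116  0.75   0.965] 353.68175844349366
brake_pad 0.81 [187. 276. 217. 316.] [0.311 0.627 0.015] [[0.263, 0.595, -0.002], [0.373, 0.657, 0.02]] [196.  67. 160.]
brake_pad 0.74 [242. 227. 270. 254.] [0.357 0.395 0.015] [[0.31, 0.369, 0.001], [0.412, 0.418, 0.019]] [  2. 232. 244.]
brake_pad 0.7 [190. 171. 223. 192.] [0.664 0.374 0.014] [[0.62, 0.334, -0.002], [0.712, 0.411, 0.019]] [191.  58. 150.]
brake_pad 0.57 [239. 186. 258. 214.] [0.514 0.312 0.015] [[0.48, 0.259, 0.002], [0.551, 0.357, 0.019]] [76. 85. 90.]
chuck 0.67 [265. 126. 334. 185.] [0.52  0.035 0.047] [[0.47, -0.101, 0.007], [0.591, 0.148, 0.089]] [130. 149. 145.]
selector 0.41 [310. 130. 328. 140.] [ 0.545 -0.05   0.083] [[0.528, -0.071, 0.07], [0.561, -0.033, 0.101]] [ 22.  24. 125.]
side [-0.215  1.259  0.789] 422.0907074160158
brake_pad 0.84 [183. 206. 216. 224.] [0.667 0.378 0.015] [[0.618, 0.341, 0.001], [0.715, 0.415, 0.02]] [130.  59. 106.]
brake_pad 0.82 [239. 210. 257. 234.] [0.512 0.318 0.016] [[0.478, 0.258, 0.001], [0.554, 0.356, 0.02]] [65. 73. 77.]
brake_pad 0.67 [252. 241. 290. 260.] [0.361 0
[... 653 characters left out ...]
,
        1.58402243e+00, -3.78021201e-02]), 'qvel': array([0.00072834, 0.00099461, 0.00068488, 0.00154099, 0.00106093,
       0.00111306]), 'joint_torque': array([-1.83376527e-03, -7.30886078e+01, -6.31950116e+01, -1.27540357e-04,
        1.49371124e-03,  8.10026017e-05]), 'ee_pos': array([ 0.16292486, -0.65501846,  0.23120551]), 'tool_rot': array([[ 9.70428356e-01,  2.41389324e-01, -3.02666099e-05],
       [ 2.41389325e-01, -9.70428339e-01,  1.78395708e-04],
       [ 1.36912434e-05, -1.80426290e-04, -9.99999984e-01]]), 'ft_force': array([-0.02699475, -0.49223542, -0.16793088]), 'moment': array([-0.01824323,  0.01704548, -0.03100711]), 'finger_force': 0.0, 'finger_gap': 0.08523139726512324}
```

View pics/a.png

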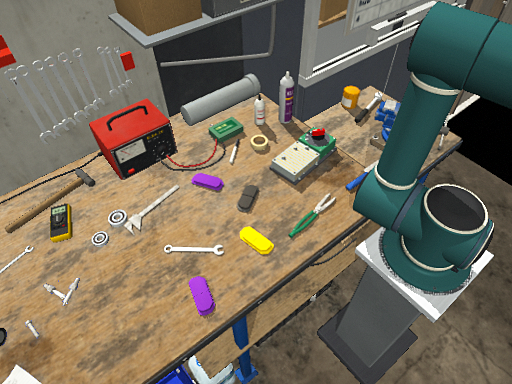

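```bash
python3 - <<'E'
from h import *
for n in ['scene']:
    d=shot(n);C=cloud(d)
    g=(C[...,0]>0.0)&(C[...,0]<1)&(abs(C[...,1])<0.8)&(C[...,2]>0.11)
    k,L,st,ce=cv2.connectedComponentsWithStats(g.astype(np.uint8))
    for i in range(1,k):
        if st[i,4]>25:
            P=C[L==i];print(st[i],P.min(0).round(2),P.max(0).round(2))
E
```

```text
[  119     0   305   103 13825] [ 0.67 -0.8   0.11] [1.   0.42 0.59]
[  353     1   159   247 17848] [ 0.   -0.49  0.11] [0.48 0.14 0.67]
[255  94   8   9  40] [0.81 0.   0.11] [0.83 0.03 0.14]
[  94  103   79   60 2759] [0.86 0.38 0.11] [1.   0.62 0.22]
```

The picture shows the dark pad near pixel (248,199), the chuck near (300,160) with its red knob at (318,133), and purple and yellow look-alikes at (207,181), (203,295) and (256,240). I'm moving to a viewing pose between pad and chuck.

Call:
step_arm(delta_pos=[[0.67,-0.94,-0.2],[0.67,-0.94,-0.2],[0.67,-0.94,-0.2],[0.67,-0.94,-0.2],[0.67,-0.94,-0.2],[0.67,-0.94,-0.2],[0.67,-0.94,-0.2],[0.67,-0.94,-0.2],[0.67,-0.94,-0.2],[0.67,-0.94,-0.2],[0.67,-0.94,-0.2],[0.67,-0.94,-0.2],[0.67,-0.94,-0.2],[0.67,-0.94,-0.2],[0.67,-0.94,-0.2],[0.67,-0.94,-0.2],[0.67,-0.94,-0.2],[0.67,-0.94,-0.2],[0.67,-0.94,-0.2],[0.67,-0.94,-0.2]], turn=[0,0,0,0,0,0,0,0,0,0,0,0,0,0,0,0,0,0,0,0], fingers=[1,1,1,1,1,1,1,1,1,1,1,1,1,1,1,1,1,1,1,1], force=40)

```text
time: 2.45
ee_pos: [0.3747, -0.1169, 0.3317]
tool_rot: [[0.97, 0.241, 0.001], [0.241, -0.97, -0.0], [0.001, 0.0, -1.0]]
ft_force: [0.8, 0.2, 0.4]
finger_gap: 0.0854
finger_force: 0.0
```

Call:
step_arm(delta_pos=[[0.67,-0.94,0],[0.67,-0.94,0],[0.67,-0.94,0],[0.67,-0.94,0],[0.67,-0.94,0],[0.67,-0.94,0],[0.67,-0.94,0],[0.67,-0.94,0],[0.67,-0.94,0],[0.67,-0.94,0],[0,0,0],[0,0,0]], turn=[0,0,0,0,0,0,0,0,0,0,0,0], fingers=[1,1,1,1,1,1,1,1,1,1,1,1])

```text
time: 3.65
ee_pos: [0.4803, 0.1506, 0.3311]
tool_rot: [[0.97, 0.242, -0.001], [0.242, -0.97, -0.0], [-0.001, 0.0, -1.0]]
ft_force: [-0.6, 0.6, -0.7]
finger_gap: 0.0853
finger_force: 0.0
```

```bash
python3 - <<'E'
from h import *
o=ctrl.get_obs();print(o['time'],o['ee_pos'],o['joints'].round(2),o['tool_rot'].round(3).tolist())
d=shot('wrist');cv2.imwrite('pics/w1.png',d['pixels']);C=cloud(d)
print(d['M'].round(3).tolist(),d['K'][0,0],d['D'], d['tool_from_camera'])
for l in ['brake_pad','chuck','selector']:
    for r in imaging.cut_out('wrist',l)[:4]:
        P=C[r['mask']];P=P[~np.isnan(P[:,0])]
        print(l,round(r['confidence'],2),np.round(r['rect']),np.median(P,0).round(3),np.percentile(P,[2,98],axis=0).round(3).tolist(), d['pixels'][r['mask']].mean(0).round())
np.savez('w1.npz',C=C,im=d['pixels'])
E
```

```text
3.65 [0.48031188 0.15062857 0.33110732] [ 0.25 -0.27  1.64 -0.    1.77  1.58] [[0.97, 0.242, -0.001], [0.242, -0.97, -0.0], [-0.001, 0.0, -1.0]]
[[0.244, -0.921, -0.304, 0.558], [-0.97, -0.232, -0.076, 0.17], [-0.001, 0.313, -0.95, 0.474], [0.0, 0.0, 0.0, 1.0]] 338.5868435516593 [-0.02407077  0.          0.          0.          0.        ] [[ 1.20192495e-03 -9.49966161e-01 -3.12350521e-01  8.02944782e-02]
 [ 9.99998870e-01  1.42378496e-03 -4.82227280e-04 -4.77846789e-05]
 [ 9.02819572e-04 -3.12349588e-01  9.49966799e-01 -1.43356514e-01]
 [ 0.00000000e+00  0.00000000e+00  0.00000000e+00  1.00000000e+00]]
brake_pad 0.77 [109.  54. 196. 116.] [0.521 0.3   0.017] [[0.479, 0.252, 0.002], [0.56, 0.353, 0.019]] [89. 95. 98.]
brake_pad 0.75 [ 53. 138.  97. 217.] [0.372 0.385 0.017] [[0.315, 0.361, 0.003], [0.422, 0.414, 0.019]] [ 77. 224. 234.]
chuck 0.75 [258.  59. 483. 180.] [0.546 0.022 0.049] [[0.48, -0.098, 0.011], [0.606, 0.143, 0.099]] [144. 159. 155.]
selector 0.75 [417. 117. 463. 160.] [ 0.549 -0.052  0.076] [[0.527, -0.081, 0.059], [0.573, -0.033, 0.102]] [51. 51. 99.]
```

View pics/w1.png

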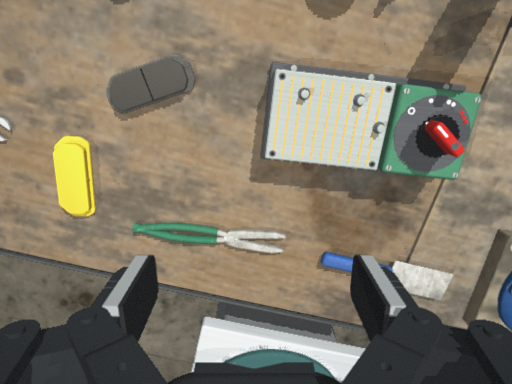

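The wrist view shows the dark pad at (152,85), the chuck face at (265–395, 70–170), dowels at (304,93), (359,100) and (378,128), and the knob at (443,138) with its pointer to the ring (OFF).

```bash
cat >> h.py <<'E'
def rect(P):
    (c,s,a)=cv2.minAreaRect(P[:,:2].astype(np.float32)); b=cv2.boxPoints((c,s,a)); e=b[1]-b[0];f=b[2]-b[1]
    l=e if np.hypot(*e)>np.hypot(*f) else f
    return np.round(c,4),np.round(sorted(s),4),round(np.degrees(np.arctan2(l[1],l[0]))%180,2)
def ray(d,uv,z):
    p=cv2.undistortPoints(np.array(uv,float).reshape(-1,1,2),d['K'],d['D'])[:,0]
    r=np.c_[p,np.ones(len(p))]@d['M'][:3,:3].T; o=d['M'][:3,3]
    return o+r*((z-o[2])/r[:,2])[:,None]
E
python3 - <<'E'
from h import *
d=shot('wrist');C=cloud(d)
def big(m):
    k,L,st,_=cv2.connectedComponentsWithStats(m.astype(np.uint8)); return L==1+st[1:,4].argmax()
r=[x for x in imaging.cut_out('wrist','brake_pad') if d['pixels'][x['mask']].mean(0).max()<130][0]
m=r['mask']; z=C[...,2]
print('pad all',rect(C[m&(z>0.0035)&(z<.03)]));print('pad top',np.median(z[m]),rect(C[big(m&(z>0.014)&(z<.022))]))
# mask edge pixels projected at backing top
v,u=np.nonzero(m);print('mask@6mm',rect(ray(d,np.c_[u,v],0.006)))
r=imaging.cut_out('wrist','chuck')[0];m=r['mask']
for lo,hi in [(.044,.052),(.055,.062),(0.004,0.035)]:
    q=big(cv2.erode((m&(z>lo)&(z<hi)).astype(np.uint8),np.ones((1,1))));print('chuck',lo,np.median(z[q]),rect(C[q]))
print('all z>.044',rect(C[big(m&(z>.044)&(z<.062))]))
hsv=cv2.cvtColor(d['pixels'],cv2.COLOR_BGR2HSV)
g=big((hsv[...,0]>65)&(hsv[...,0]<88)&(hsv[...,1]>130)&m); v,u=np.nonzero(g);print('green@58',rect(ray(d,np.c_[u,v],.058)))
w=big(cv2.morphologyEx((m&~g&(hsv[...,2]>150)).astype(np.uint8),cv2.MORPH_CLOSE,np.ones((3,3)))); v,u=np.nonzero(w);print('face@48',rect(ray(d,np.c_[u,v],.048)))
red=big(((hsv[...,0]<8)|(hsv[...,0]>172))&(hsv[...,1]>150)&(z>.08)); print('red',red.sum(),np.nanmedian(z[red]),rect(C[red]))
print('dowels',ray(d,[[304,92],[359,99],[378,127]],.058).round(4).tolist())
c=cv2.resize(d['pixels'][50:190,250:490],(800,467),interpolation=cv2.INTER_CUBIC);cv2.imwrite('pics/w2.png',c)
E
```

```text
pad all (array([0.5201, 0.304 ]), array([0.0509, 0.1213]), np.float32(121.87))
pad top nan (array([0.52  , 0.3036]), array([0.0436, 0.104 ]), np.float32(121.89))
mask@6mm (array([0.5201, 0.3036]), array([0.0523, 0.1218]), np.float32(121.88))
chuck 0.044 0.04864757733812186 (array([0.5334, 0.0656]), array([0.1102, 0.1546]), np.float32(97.59))
chuck 0.055 0.059086657000343296 (array([ 0.5507, -0.056 ]), array([0.1009, 0.1086]), np.float32(7.89))
chuck 0.004 0.01251083906296141 (array([0.584 , 0.0467]), array([0.1163, 0.2837]), np.float32(123.68))
all z>.044 (array([0.5399, 0.0181]), array([0.1103, 0.2506]), np.float32(97.93))Traceback (most recent call last):
  File "<stdin>", line 15, in <module>
  File "<stdin>", line 4, in big
ValueError: attempt to get argmax of an empty sequence
```

Measurements agree with the given sizes: the pad is at (0.520, 0.304) with yaw 121.9°, and the chuck origin is at (0.5395, 0.022) with yaw 7.9°. I'm moving over the pad now.

Call:
step_arm(delta_pos=[[0.503,-0.926,0],[0.503,-0.926,0],[0.503,-0.926,0],[0.503,-0.926,0],[0.503,-0.926,0],[0.503,-0.926,0],[0,0,0.75],[0,0,0.75],[0,0,0.75],[0,0,0.75],[0,0,0.75],[0,0,0.75],[0,0,0.75],[0,0,0.75],[0,0,0.75],[0,0,0.75],[0,0,0.75],[0,0,0.75],[0,0,0.75],[0,0,0.75]], turn=[0,0,0,0,0,0,-0.1713,-0.1713,-0.1713,-0.1713,-0.1713,-0.1713,-0.1713,-0.1713,-0.1713,-0.1713,-0.1713,-0.1713,-0.1713,-0.1713], fingers=[1,1,1,1,1,1,1,1,1,1,1,1,1,1,1,1,1,1,1,1])

```text
time: 6.0
ee_pos: [0.5202, 0.3031, 0.0682]
tool_rot: [[-0.533, 0.846, 0.0], [0.846, 0.533, 0.0], [-0.0, 0.0, -1.0]]
ft_force: [0.1, -0.0, -0.8]
finger_gap: 0.0852
finger_force: 0.0
```

```bash
python3 - <<'E'
from h import *
o=ctrl.get_obs();print(o['time'],o['ee_pos'],o['joints'].round(2));R=o['tool_rot'];print(np.degrees(np.arctan2(R[1,0],R[0,0])),o['ft_force'])
d=shot('wrist');C=cloud(d);cv2.imwrite('pics/w2.png',d['pixels'])
for r in imaging.cut_out('wrist','brake_pad')[:2]:
    m=r['mask'];z=C[...,2];print(r['rect'],rect(C[m&(z>.014)&(z<.022)]),rect(C[m&(z>.0035)&(z<.022)]))
E
```

```text
6.0 [0.520164   0.30309214 0.06819296] [ 0.49  0.05  1.78 -0.    1.31 -0.08]
122.18363216156051 [ 0.09454735 -0.03417872 -0.83955886]
[402.9, 203.3, 511.9, 281.1] (array([0.6526, 0.3602]), array([0.0437, 0.0604]), np.float32(32.4)) (array([0.6488, 0.3578]), array([0.0511, 0.0683]), np.float32(33.87))
[127.5, 0.0, 194.2, 17.0] (array([0.4122, 0.3773]), array([0.0002, 0.0021]), np.float32(34.94)) (array([0.4139, 0.376 ]), array([0.008 , 0.0336]), np.float32(32.01))
```

View pics/w2.png

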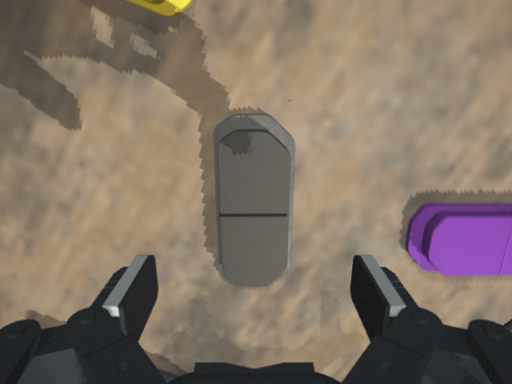

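The wrist picture shows the pad centred between the fingers (column 255, rows 112–287) and aligned with them, and the purple look-alike at (460,240) is clear of the fingers. I'm lowering and gripping.

Call:
step_arm(delta_pos=[[0,0,0.85],[0,0,0.85],[0,0,0.5],[0,0,0.36],[0,0,0],[0,0,0],[0,0,0],[0,0,0],[0,0,0],[0,0,0],[0,0,0]], turn=[0,0,0,0,0,0,0,0,0,0,0], fingers=[1,1,1,1,-1,-1,-1,-1,-1,-1,-1], force=60)

```text
time: 7.2
ee_pos: [0.5207, 0.3038, 0.0063]
tool_rot: [[-0.528, 0.849, 0.002], [0.849, 0.528, 0.001], [-0.0, 0.002, -1.0]]
ft_force: [-1.6, -0.2, 6.1]
finger_gap: 0.0407
finger_force: 61.9
```

Call:
step_arm(delta_pos=[[0,0,-0.5],[0,0,-1],[0,0,-1],[0,0,-1],[0,0,-1],[-0.9,-0.096,-0.1],[-0.9,-0.096,0],[-0.9,-0.096,0],[-0.9,-0.096,0],[-0.9,-0.096,0],[-0.9,-0.096,0],[-0.9,-0.096,0],[-0.9,-0.096,0],[-0.9,-0.096,0],[-0.9,-0.096,0],[0,0,0],[0,0,0]], turn=[0,0.1333,0.1333,0.1333,0.1333,0,0,0,0,0,0,0,0,0,0,0,0], fingers=[-1,-1,-1,-1,-1,-1,-1,-1,-1,-1,-1,-1,-1,-1,-1,-1,-1])

```text
time: 8.9
ee_pos: [0.5272, 0.077, 0.1205]
tool_rot: [[-0.136, 0.991, 0.001], [0.991, 0.136, 0.0], [0.0, 0.001, -1.0]]
ft_force: [0.3, 0.8, -3.2]
finger_gap: 0.0407
finger_force: 61.6
```

```bash
cat > see.py <<'E'
from h import *
import sys
o=ctrl.get_obs();R=o['tool_rot'];print(o['time'],o['ee_pos'].round(4),'yaw',np.degrees(np.arctan2(R[1,0],R[0,0])).round(2),o['ft_force'].round(1),o['moment'].round(2),o['joints'].round(2))
d=shot('wrist');C=cloud(d);cv2.imwrite('pics/%s.png'%sys.argv[1],d['pixels']);np.savez(sys.argv[1]+'.npz',C=C,im=d['pixels'],K=d['K'],M=d['M'],D=d['D'])
E
python3 see.py w3
```

```text
8.9 [0.5272 0.077  0.1205] yaw 97.83 [ 0.3  0.8 -3.2] [ 0.03 -0.01  0.03] [ 0.1  -0.15  1.88  0.    1.41 -0.04]
```

View pics/w3.png

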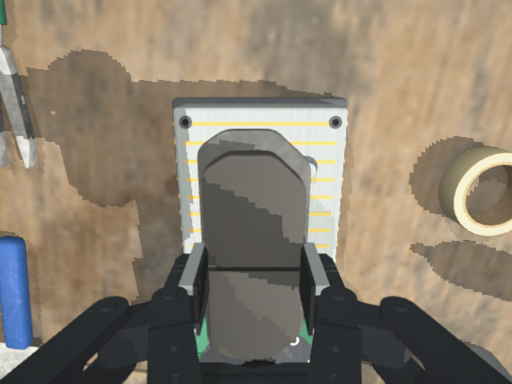

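```bash
python3 - <<'E'
from h import *
f=np.load('w3.npz');C=f['C'];P=C[80:250].reshape(-1,3);P=P[(P[:,2]>.043)&(P[:,2]<.053)]
a=np.radians(7.9);x=np.array([np.cos(a),np.sin(a)]);y=np.array([-x[1],x[0]])
q=np.c_[(P[:,:2]-[.5395,.022])@x,(P[:,:2]-[.5395,.022])@y];print(len(q),np.percentile(q,[.3,99.7],axis=0).round(4),np.median(P[:,2]))
# edge slopes
for s in (1,-1):
    pts=[]
    for yy in np.arange(.07,.116,.004):
        b=q[abs(q[:,1]-yy)<.002]; pts.append((yy,(s*b[:,0]).max()*s))
    pts=np.array(pts);print(s,np.polyfit(pts[:,0],pts[:,1],1),np.median(pts[:,1]))
# held pad
P=C.reshape(-1,3);P=P[(P[:,2]>.117)&(P[:,2]<.136)]
q=np.c_[(P[:,:2]-[.5395,.022])@x,(P[:,:2]-[.5395,.022])@y];q=q[(abs(q[:,0])<.06)&(q[:,1]>.07)&(q[:,1]<.2)]
print('pad y max',np.percentile(q[:,1],99.5), [ (round(yy,3),q[abs(q[:,1]-yy)<.002,0].min().round(4),q[abs(q[:,1]-yy)<.002,0].max().round(4)) for yy in (.08,.085,.09,.095)])
E
```

```text
10706 [[-0.0556  0.0229]
 [ 0.0542  0.1204]] 0.04862868472516754
1 [0.01182398 0.05335567] 0.05442083567441908
-1 [-0.00106824 -0.05554119] -0.05549035674824623
pad y max 0.11673718164325159 [(0.08, np.float64(-0.0297), np.float64(0.0204)), (0.085, np.float64(-0.0295), np.float64(0.0205)), (0.09, np.float64(-0.0296), np.float64(0.0204)), (0.095, np.float64(-0.0293), np.float64(0.0205))]
```

Call:
step_arm(delta_pos=[[0,0,0.85],[0,0,0.85],[0,0,0.6],[0,0,0.15],[0,0,0.1],[0,0,0.05],[0,0,0]], turn=[0,0,0,0,0,0,0], fingers=[-1,-1,-1,-1,-1,-1,-1])

```text
time: 9.65
ee_pos: [0.5276, 0.0773, 0.0555]
tool_rot: [[-0.137, 0.991, 0.001], [0.991, 0.137, 0.0], [-0.0, 0.001, -1.0]]
ft_force: [0.9, 0.2, -3.3]
finger_gap: 0.0407
finger_force: 61.6
```

Call:
step_arm(delta_pos=[[0,0,0.04],[0,0,0.04],[0,0,0]], turn=[0,0,0], fingers=[-1,-1,-1])

```text
time: 9.95
ee_pos: [0.5276, 0.0773, 0.0543]
tool_rot: [[-0.137, 0.991, 0.001], [0.991, 0.137, 0.0], [-0.0, 0.001, -1.0]]
ft_force: [-6.3, 0.3, 10.1]
finger_gap: 0.0407
finger_force: 63.1
```

Call:
step_arm(delta_pos=[[0,0.04,-0.02],[0,0.04,0],[0,0.04,0],[0,0.04,0],[0,0.02,0],[0,0,0]], turn=[0,0,0,0,0,0], fingers=[-1,-1,-1,-1,-1,-1])

```text
time: 10.55
ee_pos: [0.5317, 0.0778, 0.0542]
tool_rot: [[-0.137, 0.991, -0.0], [0.991, 0.137, -0.0], [-0.0, -0.0, -1.0]]
ft_force: [-9.4, -0.9, 10.5]
finger_gap: 0.0412
finger_force: 63.2
```

Call:
step_arm(delta_pos=[[0,0.03,-0.02],[0,0.02,0],[0,0,0]], turn=[0,0,0], fingers=[-1,-1,-1])

```text
time: 10.85
ee_pos: [0.532, 0.0779, 0.0543]
tool_rot: [[-0.137, 0.991, -0.003], [0.991, 0.137, -0.0], [0.0, -0.003, -1.0]]
ft_force: [-16.1, -2.7, 10.5]
finger_gap: 0.0404
finger_force: 63.3
```

Call:
step_arm(delta_pos=[[-0.04,-0.02,-0.02],[-0.04,0,0],[-0.04,0,0],[-0.04,0,0],[-0.04,0,0],[-0.04,0,0],[0,0,0]], turn=[0,0,0,0,0,0,0], fingers=[-1,-1,-1,-1,-1,-1,-1])

```text
time: 11.55
ee_pos: [0.5326, 0.0724, 0.0543]
tool_rot: [[-0.137, 0.991, -0.002], [0.991, 0.137, 0.001], [0.001, -0.002, -1.0]]
ft_force: [-8.5, 3.0, 2.2]
finger_gap: 0.0408
finger_force: 62.3
```

Call:
step_arm(delta_pos=[[-0.04,0,0],[-0.04,0,0],[0,0,0]], turn=[0,0,0], fingers=[-1,-1,-1])

```text
time: 11.85
ee_pos: [0.5329, 0.0705, 0.0543]
tool_rot: [[-0.137, 0.991, -0.002], [0.991, 0.137, 0.001], [0.001, -0.002, -1.0]]
ft_force: [-8.3, 3.6, 2.5]
finger_gap: 0.0405
finger_force: 62.3
```

Call:
step_arm(delta_pos=[[-0.04,0,0],[-0.04,0,0],[0,0,0]], turn=[0,0,0], fingers=[-1,-1,-1])

```text
time: 12.15
ee_pos: [0.5331, 0.0687, 0.0543]
tool_rot: [[-0.137, 0.991, -0.002], [0.991, 0.137, 0.001], [0.002, -0.002, -1.0]]
ft_force: [-8.9, 5.8, 3.0]
finger_gap: 0.0407
finger_force: 62.3
```

Call:
step_arm(delta_pos=[[-0.04,0,0],[-0.02,0,0],[0,0,0]], turn=[0,0,0], fingers=[-1,-1,-1])

```text
time: 12.45
ee_pos: [0.5331, 0.0681, 0.0543]
tool_rot: [[-0.138, 0.99, -0.002], [0.99, 0.138, 0.003], [0.003, -0.002, -1.0]]
ft_force: [-9.9, 14.4, 3.3]
finger_gap: 0.0408
finger_force: 62.3
```

Both contacts are felt: about 16 N against the rear dowels, then 14 N at the end dowel. I'm releasing and looking.

Call:
step_arm(delta_pos=[[0,0,0],[0,0,0],[0,0,0],[0,0,0],[0,0,-0.5],[0,0,-1],[0,0,-1],[0,0,-1],[0,0,-1],[-0.5,0,-1],[-0.5,0,-1],[0,0,0]], turn=[0,0,0,0,0,0,0,0,0,0,0,0], fingers=[1,1,1,1,1,1,1,1,1,1,1,1])

```text
time: 13.65
ee_pos: [0.5386, 0.0408, 0.2216]
tool_rot: [[-0.136, 0.991, 0.006], [0.991, 0.136, -0.0], [-0.001, 0.006, -1.0]]
ft_force: [0.1, 0.4, -0.2]
finger_gap: 0.0853
finger_force: 0.0
```

```bash
python3 see.py w4; cat > pad.py <<'E'
from h import *
import sys
f=np.load(sys.argv[1]+'.npz');C=f['C'];P=C.reshape(-1,3);
a=np.radians(7.9);x=np.array([np.cos(a),np.sin(a)]);y=np.array([-x[1],x[0]])
q=np.c_[(P[:,:2]-[.5395,.022])@x,(P[:,:2]-[.5395,.022])@y,P[:,2]];q=q[(abs(q[:,0])<.05)&(q[:,1]>-.02)&(q[:,1]<.125)]
for lo,hi in ((.0525,.07),(.0615,.068)):
    k=q[(q[:,2]>lo)&(q[:,2]<hi)];print(lo,rect(k))
b=q[(q[:,2]>.0525)&(q[:,2]<.07)]
print([(round(yy,3),b[abs(b[:,1]-yy)<.002,0].min().round(4),b[abs(b[:,1]-yy)<.002,0].max().round(4)) for yy in np.arange(-.005,.115,.008) if (abs(b[:,1]-yy)<.002).any()])
F=q[(q[:,2]>.04)&(q[:,2]<.0515)];print('face',np.percentile(F,[.3,99.7],axis=0).round(4))
E
python3 pad.py w4
```

```text
13.65 [0.5386 0.0408 0.2216] yaw 97.84 [ 0.1  0.4 -0.2] [-0.02 -0.02  0.01] [ 0.03 -0.18  1.75 -0.    1.57 -0.11]
0.0525 (array([0.0042, 0.0437]), array([0.0594, 0.1273]), np.float32(90.28))
0.0615 (array([-0.0005,  0.0481]), array([0.0431, 0.1018]), np.float32(89.99))
[(np.float64(-0.005), np.float64(-0.0241), np.float64(0.0166)), (np.float64(0.003), np.float64(-0.0249), np.float64(0.0233)), (np.float64(0.011), np.float64(-0.0247), np.float64(0.0332)), (np.float64(0.019), np.float64(-0.0254), np.float64(0.0332)), (np.float64(0.027), np.float64(-0.0253), np.float64(0.0237)), (np.float64(0.035), np.float64(-0.025), np.float64(0.0245)), (np.float64(0.043), np.float64(-0.0247), np.float64(0.0244)), (np.float64(0.051), np.float64(-0.0245), np.float64(0.0242)), (np.float64(0.059), np.float64(-0.0253), np.float64(0.024)), (np.float64(0.067), np.float64(-0.0251), np.float64(0.0238)), (np.float64(0.075), np.float64(-0.0248), np.float64(0.0246)), (np.float64(0.083), np.float64(-0.0246), np.float64(0.0337)), (np.float64(0.091), np.float64(-0.0254), np.float64(0.0242)), (np.float64(0.099), np.float64(-0.025), np.float64(0.0196)), (np.float64(0.107), np.float64(-0.0161), np.float64(0.0108))]
face [[-0.0498 -0.0197  0.0467]
 [ 0.0498  0.1199  0.0508]]
```

View pics/w4.png

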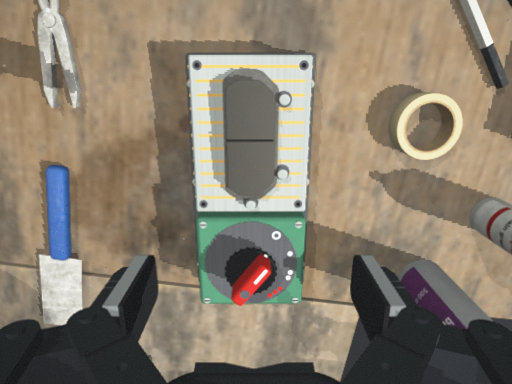

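The picture shows the pad against the rear dowels (284,99), (282,173) and the end dowel (250,203). The knob is at (255,280) with its pointer toward the ring. Next I'm zooming in on the contacts and measuring the bar.

```bash
python3 - <<'E'
from h import *
f=np.load('w4.npz');im=f['im'];C=f['C'];d={'K':f['K'],'M':f['M'],'D':f['D']}
c=cv2.resize(im[60:215,200:310],(560,580*155*560//(110*580)) if 0 else (420,592),interpolation=cv2.INTER_CUBIC)
k=cv2.resize(im[215:310,190:320],(380,278),interpolation=cv2.INTER_CUBIC)
o=np.zeros((592,800,3),np.uint8);o[:,:420]=c;o[:278,420:]=k;cv2.imwrite('pics/z4.png',o)
hsv=cv2.cvtColor(im,cv2.COLOR_BGR2HSV)
red=((hsv[...,0]<8)|(hsv[...,0]>172))&(hsv[...,1]>130)&(C[...,2]>.085)&(C[...,2]<.12)
print('bar',red.sum(),np.median(C[red][:,2]),rect(C[red&(C[...,2]>.096)]))
w=(hsv[...,1]<60)&(hsv[...,2]>170)&(C[...,2]>.085)&(C[...,2]<.12);print('white',C[w].mean(0),w.sum())
P=C.reshape(-1,3);P=P[(P[:,2]>.055)&(P[:,2]<.0615)&(P[:,1]<.005)&(P[:,1]>-.13)&(abs(P[:,0]-.55)<.07)];print('head',rect(P))
print('skirt',rect(C[(C[...,2]>.068)&(C[...,2]<.08)&(C[...,1]<0)&(C[...,1]>-.12)&(abs(C[...,0]-.55)<.05)]))
E
```

```text
bar 766 0.09896056793207936 (array([ 0.5494, -0.0564]), array([0.0134, 0.0473]), np.float32(60.52))
white [ 0.55701241 -0.04497636  0.10075201] 59
head (array([ 0.5488, -0.0512]), array([0.1091, 0.1135]), np.float32(97.94))
skirt (array([ 0.5499, -0.0552]), array([0.0488, 0.0512]), np.float32(166.15))
```

View pics/z4.png

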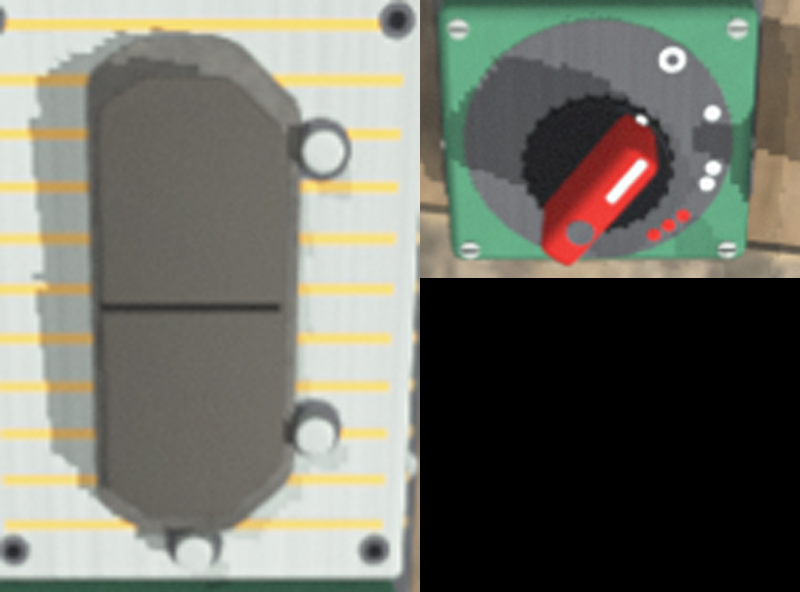

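Contacts look closed in the crop: the pad edge meets both rear dowels and the end dowel. The bar is at (0.5497, -0.056), angle 60.4°, pointer on the ring. I'm moving to the knob.

Call:
step_arm(delta_pos=[[-0.78,-0.017,0],[-0.78,-0.017,0],[-0.78,-0.017,0],[-0.78,-0.017,0],[-0.78,-0.017,0],[0,0,0.8],[0,0,0.8],[0,0,0.8],[0,0,0.8],[0,0,0.8],[0,0,0.4],[0,0,0],[0,0,0]], turn=[0,0,0,0,0,0.1664,0.1664,0.1664,0.1664,0.1664,0,0,0], fingers=[1,1,1,1,1,1,1,1,1,1,1,1,1], force=40)

```text
time: 15.0
ee_pos: [0.5489, -0.055, 0.1074]
tool_rot: [[0.49, 0.872, 0.0], [0.872, -0.49, -0.0], [0.0, 0.0, -1.0]]
ft_force: [0.8, 0.3, -0.1]
finger_gap: 0.0857
finger_force: 0.0
```

```bash
python3 see.py w5; python3 - <<'E'
from h import *
f=np.load('w5.npz');im=f['im'];C=f['C']
hsv=cv2.cvtColor(im,cv2.COLOR_BGR2HSV)
red=((hsv[...,0]<8)|(hsv[...,0]>172))&(hsv[...,1]>130)&(C[...,2]>.096)&(C[...,2]<.106)
print('bar',red.sum(),rect(C[red]))
E
```

```text
15.0 [ 0.5489 -0.055   0.1074] yaw 60.64 [ 0.8  0.3 -0.1] [-0.02  0.01  0.  ] [-0.15 -0.09  1.86  0.    1.38  0.37]
bar 1812 (array([ 0.5501, -0.0568]), array([0.014 , 0.0473]), np.float32(60.28))
```

Call:
step_arm(delta_pos=[[-0.03,0.065,0.6],[0,0,0.5],[0,0,0.08],[0,0,0],[0,0,0],[0,0,0],[0,0,0],[0,0,0],[0,0,0],[0,0,0],[0,0,0]], turn=[0,0,0,0,0,0,0,0,0,0,0], fingers=[1,1,1,-1,-1,-1,-1,-1,-1,-1,-1])

```text
time: 16.15
ee_pos: [0.5501, -0.0567, 0.0778]
tool_rot: [[0.493, 0.87, 0.001], [0.87, -0.493, -0.0], [0.0, 0.001, -1.0]]
ft_force: [3.6, -2.7, 2.6]
finger_gap: 0.0133
finger_force: 44.8
```

Gripped (13 mm gap, lateral force small). I'm pressing in.

Call:
step_arm(delta_pos=[[0,0,0.12],[0,0,0.12],[0,0,0.12],[0,0,0]], turn=[0,0,0,0], fingers=[-1,-1,-1,-1])

```text
time: 16.55
ee_pos: [0.5502, -0.0567, 0.0689]
tool_rot: [[0.493, 0.87, 0.001], [0.87, -0.493, -0.0], [0.0, 0.001, -1.0]]
ft_force: [2.3, -3.3, 8.7]
finger_gap: 0.0126
finger_force: 45.6
```

Call:
step_arm(delta_pos=[[0,0,0.1],[0,0,0.03],[0,0,0]], turn=[0,0,0], fingers=[-1,-1,-1])

```text
time: 16.85
ee_pos: [0.5507, -0.0567, 0.0684]
tool_rot: [[0.493, 0.87, 0.003], [0.87, -0.493, -0.001], [0.001, 0.003, -1.0]]
ft_force: [-11.3, -0.3, 36.9]
finger_gap: 0.0133
finger_force: 49.9
```

Call:
step_arm(delta_pos=[[0,0,-0.07],[0,0,0],[0,0,0],[0,0,0],[0,0,0],[0,0,0],[0,0,0]], turn=[0,0,0.1556,0.1556,0.1556,0.1556,0], fingers=[-1,-1,-1,-1,-1,-1,-1])

```text
time: 17.55
ee_pos: [0.5508, -0.0571, 0.0686]
tool_rot: [[0.846, 0.532, 0.003], [0.533, -0.846, -0.001], [0.002, 0.003, -1.0]]
ft_force: [1.3, -4.7, 18.2]
finger_gap: 0.0129
finger_force: 46.9
```

Call:
step_arm(delta_pos=[[0,0,0],[0,0,0],[0,0,0],[0,0,0],[0,0,0],[0,0,0],[0,0,0],[0,0,0]], turn=[0.1556,0.1556,0.1556,0.1556,0.1556,0.1556,0,0], fingers=[-1,-1,-1,-1,-1,-1,-1,-1])

```text
time: 18.35
ee_pos: [0.551, -0.0579, 0.0686]
tool_rot: [[0.986, -0.167, 0.003], [-0.167, -0.986, -0.003], [0.004, 0.002, -1.0]]
ft_force: [2.5, -12.8, 16.3]
finger_gap: 0.0132
finger_force: 46.7
```

Call:
step_arm(delta_pos=[[0,0.03,-0.1],[0,0,-0.12],[0,0,-0.12],[0,0,-0.06],[0,0,0]], turn=[0,0,0,0,0], fingers=[-1,-1,-1,-1,-1])

```text
time: 18.85
ee_pos: [0.5508, -0.058, 0.0775]
tool_rot: [[0.986, -0.166, 0.003], [-0.166, -0.986, -0.002], [0.003, 0.001, -1.0]]
ft_force: [9.8, -7.3, 3.2]
finger_gap: 0.0133
finger_force: 44.8
```

Back up 9 mm with little force, so the lug has likely engaged. I'm opening and rising straight up to look.

Call:
step_arm(delta_pos=[[0,0,0],[0,0,0],[0,0,0],[0,0,0],[0,0,0],[0,0,-0.6],[0,0,-1],[0,0,-1],[0,0,-1],[-1,0,-1],[-1,0,-1],[-1,0,-1],[0,0,0]], turn=[0,0,0,0,0,0,0,0,0,0,0,0,0], fingers=[1,1,1,1,1,1,1,1,1,1,1,1,1])

```text
time: 20.15
ee_pos: [0.4747, -0.0445, 0.2472]
tool_rot: [[0.986, -0.166, 0.007], [-0.166, -0.986, -0.001], [0.007, -0.0, -1.0]]
ft_force: [0.0, 0.4, -0.5]
finger_gap: 0.0854
finger_force: 0.0
```

```bash
python3 see.py w6; python3 pad.py w6; python3 - <<'E'
from h import *
f=np.load('w6.npz');im=f['im'];C=f['C']
hsv=cv2.cvtColor(im,cv2.COLOR_BGR2HSV)
red=((hsv[...,0]<8)|(hsv[...,0]>172))&(hsv[...,1]>130)&(C[...,2]>.08)&(C[...,2]<.106)
t=np.median(C[red][:,2]);print('bar',red.sum(),np.percentile(C[red][:,2],[50,90]),rect(C[red&(C[...,2]>.096)]))
E
```

```text
20.15 [ 0.4747 -0.0445  0.2472] yaw -9.55 [ 0.   0.4 -0.5] [ 0.01 -0.05 -0.01] [-0.15 -0.33  1.83  0.    1.64  1.59]
0.0525 (array([0.0039, 0.0443]), array([0.0596, 0.1282]), np.float32(89.78))
0.0615 (array([-0.0008,  0.0483]), array([0.0435, 0.1037]), np.float32(89.71))
[(np.float64(-0.005), np.float64(-0.023), np.float64(0.0172)), (np.float64(0.003), np.float64(-0.0247), np.float64(0.0238)), (np.float64(0.011), np.float64(-0.0248), np.float64(0.033)), (np.float64(0.019), np.float64(-0.0245), np.float64(0.0325)), (np.float64(0.027), np.float64(-0.0245), np.float64(0.0242)), (np.float64(0.035), np.float64(-0.025), np.float64(0.0242)), (np.float64(0.043), np.float64(-0.0257), np.float64(0.0243)), (np.float64(0.051), np.float64(-0.0256), np.float64(0.0243)), (np.float64(0.059), np.float64(-0.0259), np.float64(0.0245)), (np.float64(0.067), np.float64(-0.0255), np.float64(0.0245)), (np.float64(0.075), np.float64(-0.0255), np.float64(0.0245)), (np.float64(0.083), np.float64(-0.0256), np.float64(0.0338)), (np.float64(0.091), np.float64(-0.0257), np.float64(0.0241)), (np.float64(0.099), np.float64(-0.0251), np.float64(0.0185)), (np.float64(0.107), np.float64(-0.0173), np.float64(0.0105))]
face [[-0.0498 -0.0197  0.0468]
 [ 0.0498  0.1201  0.0511]]
bar 743 [0.10014197 0.10142828] (array([ 0.5497, -0.0573]), array([0.014 , 0.0471]), np.float32(170.11))
```

View pics/w6.png

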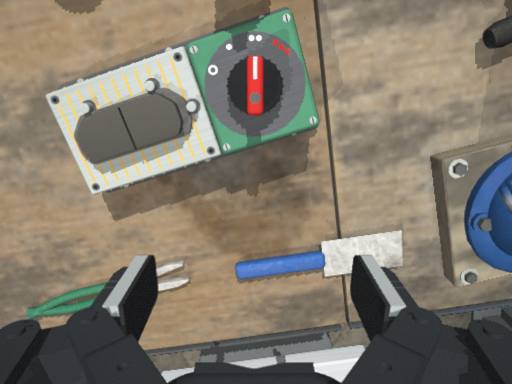

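The pointer (255,65) stands at the two dots (255,38). The bar reads -9.9° against -9.6° wanted, and its top is at 100 mm, so the knob is up. The pad is still against the dowels, so I'm handing in.

```bash
python3 -c "
from cell import workorder
print(workorder.finish_job())"
```

```text
the job is handed in; nothing more can be done
None
```

The pad is home against all three dowels, the knob has sprung back up at the two-dot mark, and the job was handed in at about 20 s of the 48 s allowed; no verdict was returned.

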